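# Set a bench transformer's dial to the marked line and switch its output on

### The job

With a fingertip, gently push the red pin of the bench transformer's black dial round until the dial's white index line lines up with the green target line on the scale. Leave the dial there, then press the blue output button right down and let it come back up. Push only: do not grip the pin or lift anything, do not press the button before the dial is set, and leave the things beside the transformer where they are.

Things in the scene. Friction and masses are not known exactly. Their poses are not given: they have to be found in the camera images.
- transformer: grey bench transformer, fixed to the bench: case 190 (x) x 270 (y) x 70 mm high, origin at the centre of its underside, its own +x pointing to its back, +y to its left seen from the robot. On its flat top: a dial (axis at own x 0, y +40 mm) and a button (own x -20, y -90 mm). A thin white scale plate (radius 86 mm) with black lines surrounds the dial.
- dial_axis (a point): point on the dial's vertical axis at the height of the dial plate's top face, 84 mm above the bench. The dial is a black disc, radius 62 mm, with a white index line from near the centre to the rim.
- dial_plate (a joint): angle of the dial, rad: 0 when its index points to the transformer's own +x (back); grows counter-clockwise seen from above; hard stops at -2.5 and +2.5. The dial starts at +0.9 to +2.2; the target line lies clockwise from there, at an angle of -2.0 to +0.4 on the same measure. Friction holds the dial where it is left (about 1.5 N at the pin to turn it slowly); it does not coast.
- dial_pin (a point): middle of the red upright pin fixed on the dial: 14 mm diameter, 34 mm tall (from 84 to 118 mm above the bench), 44 mm from the dial's axis, on the index line. Its red sleeve spins freely, so that a finger rolls along it. This point is 17 mm above the dial plate. Nothing else stands above the dial plate.
- index_tip (a point): outer end of the white index line (5 mm wide) on the dial, 62 mm from the dial's axis, at the height of the plate's top face
- target_line (a point): where index_tip lies when the dial is set exactly: 62 mm from the dial's axis, in the direction of the green target line (5 mm wide, 22 mm long, ending in a green tab, lying on the white scale plate just outside the dial). The target mark is fixed on the scale and differs from run to run.
- output_button_top (a point): centre of the top face of the round blue push button, 32 mm diameter, in a low black housing on the transformer's top; spring-loaded, travel 6 mm straight down, about 5 N to push it fully down
- output_button (a joint): how far the blue button is pressed, m: 0 up, 0.006 fully down; springs back
- heat_sink: loose black finned heat sink, 30 x 50 x 22 mm, beside the transformer's left side; bystander; origin at the centre of its underside
- capacitor: loose dark blue standing capacitor, 22 mm diameter, 40 mm tall, beside the left side; bystander; origin at the centre of its underside
- green_terminal: loose green terminal block, 21 x 60 x 20 mm, left of the transformer; bystander; origin at the centre of its underside
- screwdriver: loose yellow-handled screwdriver, 169 mm long, 25 mm thick, lying along the transformer's right side; bystander; origin at the centre of its underside
- tape_roll: loose roll of blue tape, 70 mm diameter, 24 mm high, left of the transformer; bystander; origin at the centre of its underside

How it is judged:
On the way, in this order (a step that is already met when the one before it is completed fails the run):
1. the dial's index line is brought to the target line and left at rest there, the button still up (horizontal distance between index_tip and target_line below 0.006 m and velocity of joint dial_plate between -0.05 and 0.05 rad/s and value of joint output_button below 0.0015 m), for 0.2 s.
2. the blue button is pressed down (at least 4.5 of its 6 mm) with the dial set (horizontal distance between index_tip and target_line below 0.006 m and value of joint output_button above 0.0045 m), for 0.05 s.
At the end, for the whole second after the job is handed in: The index line stands within 6 mm (at the dial's rim, about 5.5 degrees) of the target line, the dial is at rest, and the button has come back up (within 1.5 mm of its rest) (all of step 1); the robot touches nothing.
It fails at once if the button is pressed (more than 2.5 mm) while the dial is not on the target line (value of joint output_button above 0.0025 m and not (horizontal distance between index_tip and target_line below 0.006 m)).
It fails at once if the dial or its pin is pinched or pushed hard (more than 35 N in all from the fingers) (contact force between the fingers and dial_plate above 35 N).
It fails at once if a bystander is lifted, carried or pushed more than 15 mm (distance of any of heat_sink, capacitor, green_terminal, screwdriver, tape_roll from where it was at the start of the episode above 0.015 m).
It also fails if it takes over 42 s, if anything falls off the work surface, if the arm or the gripper's body presses on something with over 40 N, if the wrist force passes 120 N, or if a joint passes its speed limit or range.

### The arm

A 6-joint arm with a two-finger parallel gripper is mounted at the origin on a cart in front of the work surface, level with it; the furniture and walls round the work are solid. World frame = base frame: x ahead of the robot, y to its left, z up, the work surface at z = 0. Lengths are in m, angles in rad, forces in N, time in s.
With the tool pointing down it reaches from about 0.375 to 0.975 m from the base axis. Payload 3.8 kg.
Tool frame: the origin (TCP) lies at the very end of the fingers, on their centre line; the grasp point (between the pads) lies bot.grip_point_offset behind it (bot.grip_point_offset is the distance from the TCP to the grasp point, in m); z points along the fingers, y is the line along which they close (so a half turn about z gives the same grasp; the last joint's range is limited). The gripper opens to 85 mm and grips with 20 to 120 N. Pads are 22 mm wide; open, the fingers measure 114 mm over their backs; the gripper's body (76 mm by 85 mm) begins 54 mm behind the grasp point. The pads swing forward as they close: fully open they stand 13 mm farther back than shut.
Start: joints at [-1.33, 0.264, 1.604, -0, 1.274, -0.037], TCP at [0.185, -0.649, 0.231] pointing down, gripper open.
Joint ranges: [-2.63, 2.63], [-0.94, 2.18], [0.31, 2.57], [-1.31, 4.45], [0, 2.66], [-2.55, 2.55]. Speed limits (rad/s): [2.57, 2.57, 3.14, 3.14, 3.14, 3.14].

### API

Orientations are given as a rotation vector (axis times angle).
In Python, from workcell import bot, vision gives the robot as it stands.
- The arm moves only by the tool play_rows, never from a script. Its argument "rows" is a list of rows, each an object of numbers: "dx", "dy", "dz": the shift along the tool's x, y, z as a fraction of full scale; "roll": the turn about the tool's z as a fraction of full scale; "fingers": the closure, from 0 (fully open) to 1 (shut). In form: [{"dx": .., "dy": .., "dz": .., "roll": .., "fingers": ..}, ...]. A call has 1 to 20 rows; each row shifts and turns the commanded pose from where the row before left it, along the tool's axes as they then stand; what a row does not reach is not made up. Full scale, the value 1, is 0.04 m for a shift and 4 degrees for a turn. A row lasts 1/12 s, in which the tool goes at most 41.7 mm and 7.16 degrees, less where a joint would pass 70% of its speed; a pose out of reach is approached as far as the arm can. A call with a number of a shift or a turn outside -1 to 1 is refused whole. A call with a gripper value outside its range is refused whole. The fingers move at their own pace and stop on an object; "grip_force" is the grip in N (left out, the last holds). Time passes only in rows, so rows that do not move let the fingers close. It gives the time, the measured TCP pose, the force and the opening at its end, in the units of the state.
- bot.read_state(): the state, without advancing time (a new reading comes with each control period).
- vision.read_camera(name): name is "scene" or "side" or "wrist"; returns a dict with "pixels" (400x640x3 uint8, red, green, blue), "depth" (400x640 float32, m along the optical axis (not along the pixel's ray), 0 where there is no reading), "fx", "fy", "cx", "cy" (pixels), "R" (3x3) and "t" (3): a world point X has camera coordinates R X + t. Camera axes: x right, y down, z forward; pixel columns grow to the right and rows downward; lengths in m; the calibration is good to about 2 mm. A picture is of the moment at which its call begins.
- bot.finish_job(): hands the job in, once; it reports no verdict.
The state is a dict: "time": time; "q": joint angles; "joint_vel": joint speeds; "joint_torque": joint torques, N m; "tool_pos": TCP position; "tcp_rot": TCP orientation; "wrist_force": force on the tool from outside, world axes, zero at the start; "torque": the same for the moment, N m; "width": opening from 0.0 (shut) to 1.0 (fully open).
Only numpy, scipy, OpenCV 4.12 (cv2) and the standard library are available. Lean on these libraries where they do the work, as an engineer would, in place of code of your own. Each camera call takes 0.05 s, during which the arm holds its last target. There are 200 camera calls.

## Working session

There is one attempt and no reset: what is moved stays moved. The work goes in short steps, Python scripts to look and compute and a tool call to move; the robot and the scene stay as the last step left them, time stands still between calls to the robot, and variables do not carry over. Pictures are saved under pics/ and viewed, on a budget of 10 in all, crops included, one or two more only if the job needs it, and the job is handed in when it is done.

Besides the shell and the picture viewer there is one more tool, called after "Emit:" as name(argument=value, ...), one argument or row to a line, values as JSON. play_rows: Moves the arm, as the interface text tells. Its arguments: {"type":"object","properties":{"rows":{"type":"array","items":{"type":"object","properties":{"dx":{"type":"number","minimum":-1,"maximum":1},"dy":{"type":"number","minimum":-1,"maximum":1},"dz":{"type":"number","minimum":-1,"maximum":1},"roll":{"type":"number","minimum":-1,"maximum":1},"fingers":{"type":"number"}}}},"grip_force":{"type":"number"}},"required":["rows"]}

```bash
mkdir -p pics; python3 - <<'E'
from workcell import bot, vision
import cv2,numpy as np
ims=[]
for n in("scene","side"):
    c=vision.read_camera(n); cv2.imwrite(f"pics/{n}0.png",c["pixels"][:,:,::-1]); np.savez(f"{n}0.npz",**c)
s=bot.read_state();print(s, bot.grip_point_offset)
E
```

```text
{'time': 0.1, 'q': array([-1.32988800e+00,  2.64684572e-01,  1.60523104e+00,  3.45108428e-05,
        1.27370020e+00, -3.69071523e-02]), 'joint_vel': array([ 0.00152866, -0.0007565 , -0.0036071 ,  0.00154245,  0.00111561,
       -0.00032338]), 'joint_torque': array([ 3.78588193e-04, -5.16706216e+01, -3.68590522e+01, -3.72889269e-05,
        6.27232526e-03, -2.07124498e-05]), 'tool_pos': array([ 0.18497065, -0.64848019,  0.23008542]), 'tcp_rot': array([-3.10933789e+00, -4.34694599e-01,  2.71868666e-04]), 'wrist_force': array([-0.3447724 , -0.23917721,  0.44612008]), 'torque': array([-0.01488721,  0.08510196,  0.03803348]), 'width': 1.000680347659247} 0.0187
```

View pics/scene0.png

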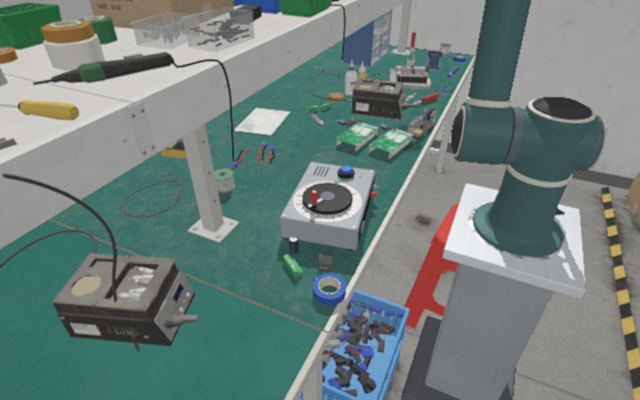

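View pics/side0.png

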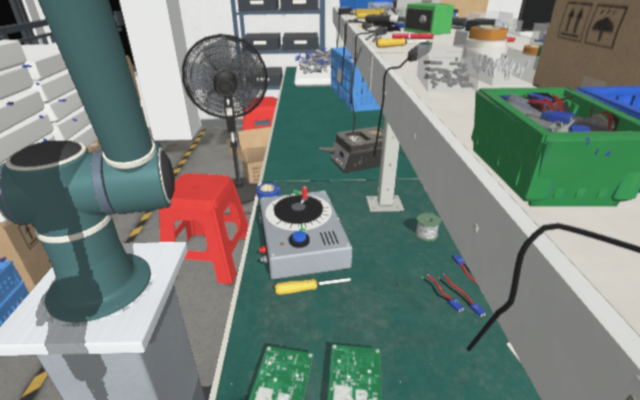

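Scene: the pin is near (313,197), the blue button near (346,171) and the dial centre near (327,198). Side: the pin is near (304,194), the button near (299,238). I'll measure these and view one enlarged crop.

```bash
cat > h.py <<'E'
import numpy as np, cv2
def ray(c,u,v,z):
    d=c["R"].T@np.array([(u-c["cx"])/c["fx"],(v-c["cy"])/c["fy"],1.]); o=-c["R"].T@c["t"]
    return o+d*(z-o[2])/d[2]
def proj(c,X):
    p=c["R"]@np.asarray(X)+c["t"]; return np.array([c["fx"]*p[0]/p[2]+c["cx"],c["fy"]*p[1]/p[2]+c["cy"]])
def topdown(c,cen,z,half=0.1,n=400):
    # rectified view of plane z: image up = +x world, left = +y
    g=np.array([[cen[0]+half,cen[1]+half],[cen[0]+half,cen[1]-half],[cen[0]-half,cen[1]-half],[cen[0]-half,cen[1]+half]])
    src=np.float32([proj(c,[*p,z]) for p in g]); dst=np.float32([[0,0],[n,0],[n,n],[0,n]])
    return cv2.warpPerspective(c["pixels"],cv2.getPerspectiveTransform(src,dst),(n,n),flags=cv2.INTER_CUBIC)[:,:,::-1]
def hsv(c): return cv2.cvtColor(c["pixels"],cv2.COLOR_RGB2HSV)
E
python3 - <<'E'
from h import *
cs={n:dict(np.load(n+"0.npz")) for n in("scene","side")}
roi={"scene":(150,255,275,385),"side":(180,280,255,360)}
for n,c in cs.items():
    H=hsv(c).astype(int);h,s,v=H[...,0],H[...,1],H[...,2]
    r=np.zeros(h.shape,bool);a,b,d,e=roi[n];r[a:b,d:e]=1
    for nm,m,z in(("red",((h<8)|(h>172))&(s>130)&r,.101),("blue",(h>100)&(h<125)&(s>130)&r,.085),("green",(h>45)&(h<80)&(s>100)&r,.082),("white",(s<40)&(v>200)&r,.082)):
        k,_,st,ce=cv2.connectedComponentsWithStats(m.astype(np.uint8))
        for i in range(1,k):
            if st[i,4]>5: print(n,nm,st[i],ce[i].round(1),ray(c,*ce[i],z).round(4))
t=[topdown(cs[n],ray(cs[n],*p,.084),.084) for n,p in(("scene",(327,198)),("side",(300,210)))]
for n,p in(("scene",(327,198)),("side",(300,210))): print(n,ray(cs[n],*p,.084), -cs[n]["R"].T@cs[n]["t"])
cv2.imwrite("pics/top1.png",np.hstack(t))
E
```

```text
scene red [370 191   6   7  27] [372.1 194.1] [0.3394 0.1554 0.101 ]
scene red [311 192   6  12  55] [313.7 197.3] [0.4617 0.2271 0.101 ]
scene blue [341 165  11  10  91] [345.8 169.3] [0.4498 0.0526 0.085 ]
scene white [293 181  37  38 279] [302.2 199.1] [0.4957 0.2226 0.082 ]
scene white [315 183  47  39 372] [347.6 205.9] [0.3841 0.2006 0.082 ]
scene white [366 220  19  35 124] [375.5 238.5] [0.285  0.2835 0.082 ]
scene white [352 225   4   3  10] [353.5 226.2] [0.3433 0.2654 0.082 ]
scene white [290 238   7   3  17] [292.9 239. ] [0.4461 0.3615 0.082 ]
side red [302 188   5  11  52] [304.  192.7] [0.4642 0.2236 0.101 ]
side red [259 246   7   7  38] [262.6 249.2] [ 0.3772 -0.0121  0.101 ]
side blue [257 182  24  16 127] [269.2 191.6] [0.368  0.2614 0.085 ]
side blue [292 231  15  12 135] [299.  236.6] [0.4525 0.0512 0.085 ]
side green [291 189   7   4  23] [294.5 190.7] [0.4373 0.2691 0.082 ]
side white [255 197   2   9  15] [255.5 200.8] [0.3349 0.2188 0.082 ]
side white [266 199  35  32 276] [278.1 218.6] [0.4001 0.1313 0.082 ]
side white [306 198  26  32 236] [321.2 216.1] [0.5063 0.1386 0.082 ]
side white [272 247  79  13 155] [312.7 252.6] [ 0.4827 -0.0035  0.082 ]
side white [341 279   9   1   9] [345. 279.] [ 0.5447 -0.0878  0.082 ]
scene [0.44120184 0.19496376 0.084     ] [0.11601648 0.91500189 0.65692211]
side [0.45368789 0.1655664  0.084     ] [ 0.47700779 -0.64267293  0.59733424]
```

View pics/top1.png

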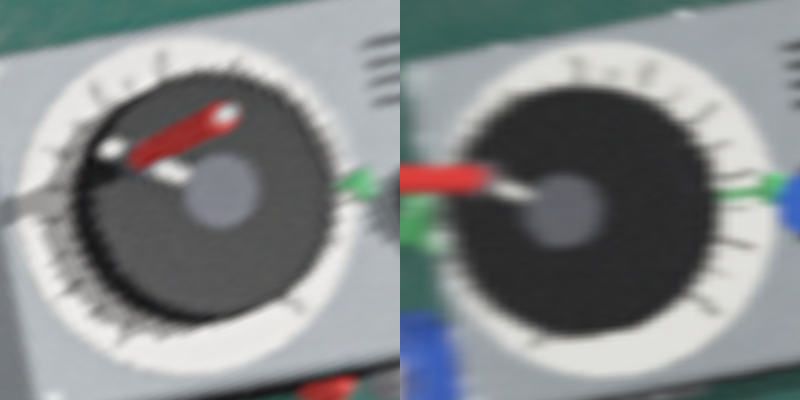

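The enlarged views show the hub, with the index pointing left and back and the green target line on the right, towards the button. That puts the axis near (0.447, 0.184), yaw near 10°, and about 150° of clockwise travel. I'll move above the area next.

Emit:
play_rows(
  rows=[
    {"dx": 0.67, "dy": -0.71, "fingers": 1},
    {"dx": 0.67, "dy": -0.71, "fingers": 1},
    {"dx": 0.67, "dy": -0.71, "fingers": 1},
    {"dx": 0.67, "dy": -0.71, "fingers": 1},
    {"dx": 0.67, "dy": -0.71, "fingers": 1},
    {"dx": 0.67, "dy": -0.71, "fingers": 1},
    {"dx": 0.67, "dy": -0.71, "fingers": 1},
    {"dx": 0.67, "dy": -0.71, "fingers": 1},
    {"dx": 0.67, "dy": -0.71, "fingers": 1},
    {"dx": 0.67, "dy": -0.71, "fingers": 1},
    {"dx": 0.67, "dy": -0.71, "fingers": 1},
    {"dx": 0.67, "dy": -0.71, "fingers": 1},
    {"dx": 0.67, "dy": -0.71, "fingers": 1},
  ],
)

```text
validation failed for argument at $.ro...
```

Emit:
play_rows(
  rows=[
    {"dx": 0.27, "dy": -0.95, "fingers": 1, "roll": -1},
    {"dx": 0.2, "dy": -0.97, "fingers": 1, "roll": -1},
    {"dx": 0.13, "dy": -0.98, "fingers": 1, "roll": -1},
    {"dx": 0.07, "dy": -0.98, "fingers": 1, "roll": -1},
    {"dx": 0.0, "dy": -0.98, "fingers": 1, "roll": -1},
    {"dx": -0.07, "dy": -0.98, "fingers": 1, "roll": -1},
    {"roll": -1, "fingers": 1},
    {"roll": -1, "fingers": 1},
    {"roll": -1, "fingers": 1},
    {"roll": -1, "fingers": 1},
    {"roll": -1, "fingers": 1},
    {"roll": -1, "fingers": 1},
    {"roll": -1, "fingers": 1},
    {"roll": -1, "fingers": 1},
    {"roll": -1, "fingers": 1},
    {"roll": -1, "fingers": 1},
    {"roll": -1, "fingers": 1},
    {"roll": -1, "fingers": 1},
    {"roll": -1, "fingers": 1},
    {"roll": -1, "fingers": 1},
  ],
)

```text
validation failed for argument at $.ro...
```

```bash
cat >> h.py <<'E'
from scipy.spatial.transform import Rotation as Ro
def st(bot):
    s=bot.read_state(); R=Ro.from_rotvec(s["tcp_rot"]).as_matrix()
    print("t",round(s["time"],2),"tcp",s["tool_pos"].round(4),"phi",np.degrees(np.arctan2(R[1,0],R[0,0])).round(1),"q6",s["q"][5].round(2),"w",round(s["width"],2),"F",s["wrist_force"].round(1)); return s,R
def go(R,p,target):
    print("tool move/0.04:",(R.T@(np.array(target)-p)/0.04).round(2))
E
python3 - <<'E'
from workcell import bot, vision
from h import *
c=vision.read_camera("wrist"); np.savez("w1.npz",**c); cv2.imwrite("pics/w1.png",c["pixels"][:,:,::-1]); st(bot); print(-c["R"].T@c["t"])
for z in(.074,.084): print(z,proj(c,[.447,.184,z]))
E
```

```text
t 0.15 tcp [ 0.185  -0.6486  0.2302] phi 15.9 q6 -0.04 w 1.0 F [-0.9  0.9  0.4]
[ 0.25749355 -0.62818276  0.37211476]
0.074 [-1024.36835075  -671.51475915]
0.084 [-1106.44544839  -719.19913646]
```

View pics/w1.png

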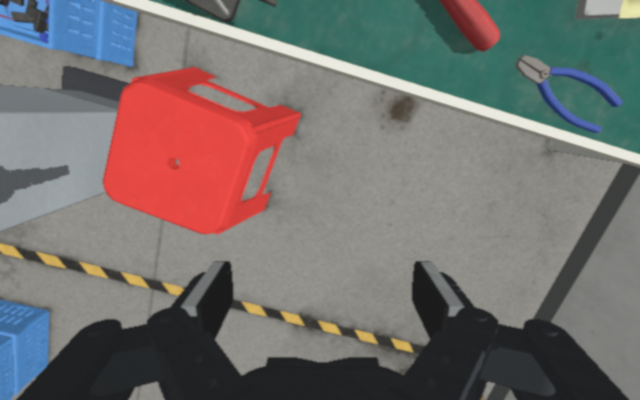

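The calls were refused and the arm did not move, so the wrist picture shows only the floor. I'll try again with every field given.

Emit:
play_rows(
  rows=[
    {"dx": 0.67, "dy": -0.71, "dz": 0, "roll": 0, "fingers": 1},
    {"dx": 0.67, "dy": -0.71, "dz": 0, "roll": 0, "fingers": 1},
    {"dx": 0.67, "dy": -0.71, "dz": 0, "roll": 0, "fingers": 1},
    {"dx": 0.67, "dy": -0.71, "dz": 0, "roll": 0, "fingers": 1},
    {"dx": 0.67, "dy": -0.71, "dz": 0, "roll": 0, "fingers": 1},
    {"dx": 0.67, "dy": -0.71, "dz": 0, "roll": 0, "fingers": 1},
    {"dx": 0.67, "dy": -0.71, "dz": 0, "roll": 0, "fingers": 1},
    {"dx": 0.67, "dy": -0.71, "dz": 0, "roll": 0, "fingers": 1},
    {"dx": 0.67, "dy": -0.71, "dz": 0, "roll": 0, "fingers": 1},
    {"dx": 0.67, "dy": -0.71, "dz": 0, "roll": 0, "fingers": 1},
    {"dx": 0.67, "dy": -0.71, "dz": 0, "roll": 0, "fingers": 1},
    {"dx": 0.67, "dy": -0.71, "dz": 0, "roll": 0, "fingers": 1},
    {"dx": 0.67, "dy": -0.71, "dz": 0, "roll": 0, "fingers": 1},
  ],
)

```text
time: 1.23
tool_pos: [0.4192, -0.1967, 0.2312]
tcp_rot: [3.111, 0.434, 0.0]
wrist_force: [0.5, 0.5, 1.2]
width: -0.005
```

Emit:
play_rows(
  rows=[
    {"dx": 0.27, "dy": -0.95, "dz": 0, "roll": -1, "fingers": 1},
    {"dx": 0.2, "dy": -0.97, "dz": 0, "roll": -1, "fingers": 1},
    {"dx": 0.13, "dy": -0.98, "dz": 0, "roll": -1, "fingers": 1},
    {"dx": 0.07, "dy": -0.98, "dz": 0, "roll": -1, "fingers": 1},
    {"dx": 0.0, "dy": -0.98, "dz": 0, "roll": -1, "fingers": 1},
    {"dx": -0.07, "dy": -0.98, "dz": 0, "roll": -1, "fingers": 1},
    {"dx": 0, "dy": 0, "dz": 0, "roll": -1, "fingers": 1},
    {"dx": 0, "dy": 0, "dz": 0, "roll": -1, "fingers": 1},
    {"dx": 0, "dy": 0, "dz": 0, "roll": -1, "fingers": 1},
    {"dx": 0, "dy": 0, "dz": 0, "roll": -1, "fingers": 1},
    {"dx": 0, "dy": 0, "dz": 0, "roll": -1, "fingers": 1},
    {"dx": 0, "dy": 0, "dz": 0, "roll": -1, "fingers": 1},
    {"dx": 0, "dy": 0, "dz": 0, "roll": -1, "fingers": 1},
    {"dx": 0, "dy": 0, "dz": 0, "roll": -1, "fingers": 1},
    {"dx": 0, "dy": 0, "dz": 0, "roll": -1, "fingers": 1},
    {"dx": 0, "dy": 0, "dz": 0, "roll": -1, "fingers": 1},
    {"dx": 0, "dy": 0, "dz": 0, "roll": -1, "fingers": 1},
    {"dx": 0, "dy": 0, "dz": 0, "roll": -1, "fingers": 1},
    {"dx": 0, "dy": 0, "dz": 0, "roll": -1, "fingers": 1},
    {"dx": 0, "dy": 0, "dz": 0, "roll": -1, "fingers": 1},
  ],
)

```text
time: 2.9
tool_pos: [0.3399, 0.0175, 0.231]
tcp_rot: [-2.1, -2.337, 0.0]
wrist_force: [0.2, -0.1, -0.4]
width: 0.002
```

```bash
python3 - <<'E'
from workcell import bot, vision
from h import *
c=vision.read_camera("wrist"); np.savez("w2.npz",**c); cv2.imwrite("pics/w2.png",c["pixels"][:,:,::-1]); st(bot); print(-c["R"].T@c["t"],c["R"][2])
for z in(.074,.084): print(z,proj(c,[.447,.184,z]))
E
```

```text
t 2.95 tcp [0.3399 0.0174 0.231 ] phi 96.3 q6 -0.13 w 0.0 F [-0.1 -0.2 -0.1]
[0.33130016 0.09269686 0.37307242] [ 0.03184927 -0.29525577 -0.95488725]
0.074 [468.07461903  14.57088661]
0.084 [473.59422876  10.93072101]
```

View pics/w2.png

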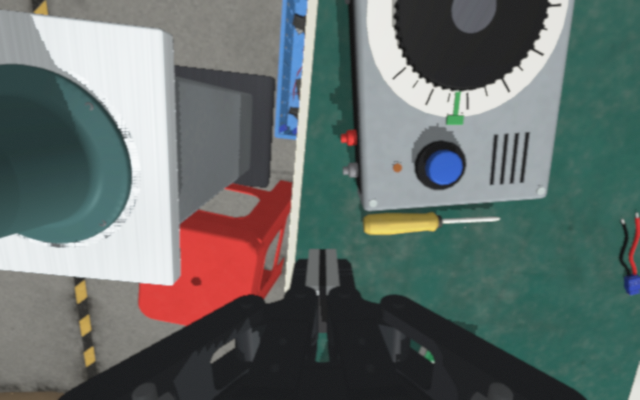

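Wrist view: the hub at (473,11) matches my axis estimate. The green line is at about (458,105) and the button at (445,165).

```bash
python3 - <<'E'
from workcell import bot
from h import *
c=dict(np.load("w2.npz"));H=hsv(c).astype(int);h,s,v=H[...,0],H[...,1],H[...,2]
yy,xx=np.mgrid[:400,:640]
g=(h>45)&(h<75)&(s>120)&(v>90)&(xx>430)&(xx<485)&(yy>85)&(yy<130)
b=(h>100)&(h<125)&(s>130)&(xx>400)&(xx<480)&(yy>135)&(yy<195)
ax=np.array([.447,.184])
for nm,m,z in(("line",g&(yy<113),.072),("all",g,.072),("btn",b,.085)):
    u,w=xx[m].mean(),yy[m].mean(); P=ray(c,u,w,z); d=P[:2]-ax
    print(nm,m.sum(),u.round(1),w.round(1),P.round(4),"ang",np.degrees(np.arctan2(d[1],d[0])).round(1),"r",np.hypot(*d).round(4))
s_,R=st(bot); p=s_["tool_pos"]
print("depth btn",np.median(c["depth"][b]))
u,w=xx[b].mean(),yy[b].mean();Z=np.median(c["depth"][b]);print("btn3d",c["R"].T@(np.array([(u-c["cx"])/c["fx"]*Z,(w-c["cy"])/c["fy"]*Z,Z])-c["t"]))
d=np.radians(-21);e=np.array([np.cos(d),np.sin(d)])
pin=ax+.044*np.array([np.cos(np.radians(69)),np.sin(np.radians(69))]);print("pin",pin)
t=pin-.035*e;print("start",t);go(R,p,[*t,.231])
E
```

```text
line 47 456.4 102.4 [0.4546 0.1134 0.072 ] ang -83.9 r 0.071
all 168 454.9 114.6 [0.4557 0.1027 0.072 ] ang -83.9 r 0.0818
btn 1066 443.7 166.8 [0.4508 0.0548 0.085 ] ang -88.3 r 0.1293
t 2.95 tcp [0.3399 0.0174 0.231 ] phi 96.3 q6 -0.13 w 0.0 F [-0.1 -0.2 -0.1]
depth btn 0.28437287
btn3d [0.44849039 0.05552111 0.0906683 ]
pin [0.46276819 0.22507754]
start [0.43009287 0.23762042]
tool move/0.04: [5.22 2.84 0.  ]
```

Emit:
play_rows(
  rows=[
    {"dx": 0.58, "dy": 0.315, "dz": 0, "roll": 0, "fingers": 1},
    {"dx": 0.58, "dy": 0.315, "dz": 0, "roll": 0, "fingers": 1},
    {"dx": 0.58, "dy": 0.315, "dz": 0, "roll": 0, "fingers": 1},
    {"dx": 0.58, "dy": 0.315, "dz": 0, "roll": 0, "fingers": 1},
    {"dx": 0.58, "dy": 0.315, "dz": 0, "roll": 0, "fingers": 1},
    {"dx": 0.58, "dy": 0.315, "dz": 0, "roll": 0, "fingers": 1},
    {"dx": 0.58, "dy": 0.315, "dz": 0, "roll": 0, "fingers": 1},
    {"dx": 0.58, "dy": 0.315, "dz": 0, "roll": 0, "fingers": 1},
    {"dx": 0.58, "dy": 0.315, "dz": 0, "roll": 0, "fingers": 1},
  ],
)

```text
time: 3.7
tool_pos: [0.4315, 0.2381, 0.231]
tcp_rot: [-2.105, -2.332, 0.001]
wrist_force: [0.4, 0.1, -0.2]
width: 0.003
```

Emit:
play_rows(
  rows=[
    {"dx": 0, "dy": 0, "dz": 0, "roll": -1, "fingers": 1},
    {"dx": 0, "dy": 0, "dz": 0, "roll": -1, "fingers": 1},
    {"dx": 0, "dy": 0, "dz": 0, "roll": -1, "fingers": 1},
    {"dx": 0, "dy": 0, "dz": 0, "roll": -1, "fingers": 1},
    {"dx": 0, "dy": 0, "dz": 0, "roll": -1, "fingers": 1},
    {"dx": 0, "dy": 0, "dz": 0, "roll": -1, "fingers": 1},
    {"dx": 0, "dy": 0, "dz": 0, "roll": -1, "fingers": 1},
    {"dx": 0, "dy": 0, "dz": 0, "roll": -1, "fingers": 1},
    {"dx": 0, "dy": 0, "dz": 0, "roll": -1, "fingers": 1},
    {"dx": 0, "dy": 0, "dz": 0, "roll": -1, "fingers": 1},
    {"dx": 0, "dy": 0, "dz": 0, "roll": -1, "fingers": 1},
    {"dx": 0, "dy": 0, "dz": 0, "roll": -1, "fingers": 1},
    {"dx": 0, "dy": 0, "dz": 0, "roll": -1, "fingers": 1},
    {"dx": 0, "dy": 0, "dz": 0, "roll": -1, "fingers": 1},
    {"dx": 0, "dy": 0, "dz": 0, "roll": -1, "fingers": 1},
    {"dx": 0, "dy": 0, "dz": 0, "roll": -0.7, "fingers": 1},
  ],
)

```text
time: 5.03
tool_pos: [0.4312, 0.2367, 0.231]
tcp_rot: [-0.577, -3.088, 0.0]
wrist_force: [-0.1, 0.0, -0.6]
width: -0.001
```

```bash
python3 - <<'E'
from workcell import bot, vision
from h import *
c=vision.read_camera("wrist"); np.savez("w3.npz",**c); cv2.imwrite("pics/w3.png",c["pixels"][:,:,::-1]); st(bot)
print("exp pin top",proj(c,[.463,.225,.118]),"hub",proj(c,[.447,.184,.084]))
H=hsv(c).astype(int);h,s,v=H[...,0],H[...,1],H[...,2]
m=((h<8)|(h>172))&(s>130)
k,_,S,ce=cv2.connectedComponentsWithStats(m.astype(np.uint8))
for i in range(1,k):
    if S[i,4]>40: print(S[i],ce[i].round(1),ray(c,*ce[i],.101).round(4))
E
```

```text
t 5.08 tcp [0.4312 0.2367 0.231 ] phi 158.9 q6 -0.75 w 0.0 F [-0.2 -0.1 -0. ]
exp pin top [323.17139516 239.08616298] hub [279.24392662 225.52773627]
[    0    38   180   123 13200] [ 62.1 105. ] [0.2766 0.0618 0.101 ]
[152 173  17  14 148] [158.8 179.2] [0.3616 0.1053 0.101 ]
[317 219  17  26 281] [324.8 231. ] [0.4626 0.2268 0.101 ]
```

View pics/w3.png

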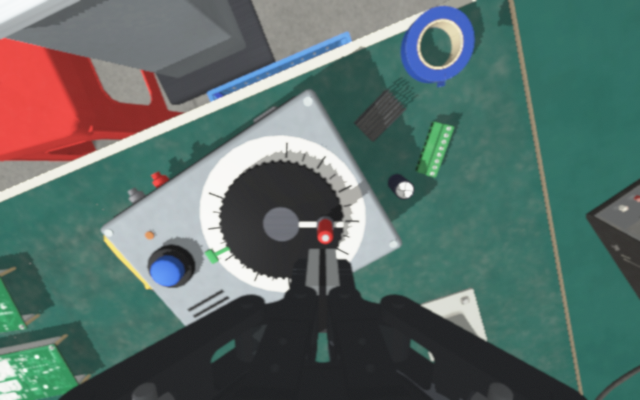

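The picture shows the red pin at (325,231) on the index line. The finger is on its counter-clockwise side and the green target is at (215,256). Next I descend and close up to the pin.

Emit:
play_rows(
  rows=[
    {"dx": 0, "dy": 0, "dz": 0.6, "roll": 0, "fingers": 1},
    {"dx": 0, "dy": 0, "dz": 0.8, "roll": 0, "fingers": 1},
    {"dx": 0, "dy": 0, "dz": 0.8, "roll": 0, "fingers": 1},
    {"dx": 0, "dy": 0, "dz": 0.8, "roll": 0, "fingers": 1},
    {"dx": 0, "dy": 0, "dz": 0.32, "roll": 0, "fingers": 1},
    {"dx": -0.12, "dy": 0, "dz": 0, "roll": 0, "fingers": 1},
    {"dx": -0.12, "dy": 0, "dz": 0, "roll": 0, "fingers": 1},
    {"dx": -0.1, "dy": 0, "dz": 0, "roll": 0, "fingers": 1},
  ],
)

```text
time: 5.75
tool_pos: [0.4458, 0.2323, 0.0999]
tcp_rot: [0.581, 3.085, 0.002]
wrist_force: [-2.2, 1.0, -0.6]
width: -0.002
```

Emit:
play_rows(
  rows=[
    {"dx": -0.077, "dy": 0.031, "dz": 0, "roll": 1, "fingers": 1},
    {"dx": -0.077, "dy": 0.031, "dz": 0, "roll": 1, "fingers": 1},
    {"dx": -0.077, "dy": 0.031, "dz": 0, "roll": 1, "fingers": 1},
    {"dx": -0.077, "dy": 0.031, "dz": 0, "roll": 1, "fingers": 1},
    {"dx": -0.077, "dy": 0.031, "dz": 0, "roll": 1, "fingers": 1},
    {"dx": -0.077, "dy": 0.031, "dz": 0, "roll": 1, "fingers": 1},
  ],
)

```text
time: 6.25
tool_pos: [0.4648, 0.2293, 0.1003]
tcp_rot: [1.216, 2.896, 0.004]
wrist_force: [-1.2, 1.7, -1.7]
width: -0.001
```

```bash
cat > look.py <<'E'
from workcell import bot, vision
from h import *
import sys
ax=np.array([.447,.184])
s,R=st(bot); r=np.array([*(s["tool_pos"][:2]-ax),0]); print("finger rel axis in tool (mm): x,y",(R.T@r*1000)[:2].round(1))
for n in("scene","side","wrist"):
    c=vision.read_camera(n); np.savez(n+"L.npz",**c)
    H=hsv(c).astype(int);h,sa=H[...,0],H[...,1]
    k,_,S,ce=cv2.connectedComponentsWithStats((((h<8)|(h>172))&(sa>130)).astype(np.uint8))
    for i in range(1,k):
        P=ray(c,*ce[i],.101)
        if S[i,4]>8 and .03<np.hypot(*(P[:2]-ax))<.06: print(n,S[i],P.round(4),"ang",np.degrees(np.arctan2(P[1]-ax[1],P[0]-ax[0])).round(1))
E
python3 look.py
```

```text
t 6.25 tcp [0.4648 0.2293 0.1003] phi 134.4 q6 -0.37 w -0.0 F [-1.2  1.7 -1.7]
finger rel axis in tool (mm): x,y [19.9 44.5]
side [307 190   6  11  47] [0.4805 0.2107 0.101 ] ang 38.6
```

The dial is turning with about 2 N of contact force, and the pin has come round to about 40°. I'll continue along the arc.

Emit:
play_rows(
  rows=[
    {"dx": -0.077, "dy": 0.034, "dz": 0, "roll": 1, "fingers": 1},
    {"dx": -0.077, "dy": 0.034, "dz": 0, "roll": 1, "fingers": 1},
    {"dx": -0.077, "dy": 0.034, "dz": 0, "roll": 1, "fingers": 1},
    {"dx": -0.077, "dy": 0.034, "dz": 0, "roll": 1, "fingers": 1},
    {"dx": -0.077, "dy": 0.034, "dz": 0, "roll": 1, "fingers": 1},
    {"dx": -0.077, "dy": 0.034, "dz": 0, "roll": 1, "fingers": 1},
    {"dx": -0.077, "dy": 0.034, "dz": 0, "roll": 1, "fingers": 1},
    {"dx": -0.077, "dy": 0.034, "dz": 0, "roll": 1, "fingers": 1},
    {"dx": -0.077, "dy": 0.034, "dz": 0, "roll": 1, "fingers": 1},
    {"dx": -0.077, "dy": 0.034, "dz": 0, "roll": 1, "fingers": 1},
  ],
)

```text
time: 7.23
tool_pos: [0.4906, 0.2085, 0.1002]
tcp_rot: [2.13, 2.308, 0.006]
wrist_force: [0.2, 2.4, 0.3]
width: -0.0
```

```bash
python3 look.py
```

```text
t 7.23 tcp [0.4906 0.2085 0.1002] phi 94.6 q6 0.27 w -0.0 F [0.2 2.4 0.3]
finger rel axis in tool (mm): x,y [21.  45.4]
scene [310 189   3   4   9] [0.4792 0.2048 0.101 ] ang 32.9
side [312 195   7  11  60] [0.4917 0.1855 0.101 ] ang 1.9
```

Emit:
play_rows(
  rows=[
    {"dx": -0.077, "dy": 0.034, "dz": 0, "roll": 1, "fingers": 1},
    {"dx": -0.077, "dy": 0.034, "dz": 0, "roll": 1, "fingers": 1},
    {"dx": -0.077, "dy": 0.034, "dz": 0, "roll": 1, "fingers": 1},
    {"dx": -0.077, "dy": 0.034, "dz": 0, "roll": 1, "fingers": 1},
    {"dx": -0.077, "dy": 0.034, "dz": 0, "roll": 1, "fingers": 1},
    {"dx": -0.077, "dy": 0.034, "dz": 0, "roll": 1, "fingers": 1},
    {"dx": -0.077, "dy": 0.034, "dz": 0, "roll": 1, "fingers": 1},
    {"dx": -0.077, "dy": 0.034, "dz": 0, "roll": 1, "fingers": 1},
    {"dx": -0.077, "dy": 0.034, "dz": 0, "roll": 1, "fingers": 1},
    {"dx": -0.077, "dy": 0.034, "dz": 0, "roll": 1, "fingers": 1},
    {"dx": -0.077, "dy": 0.034, "dz": 0, "roll": 1, "fingers": 1},
    {"dx": -0.077, "dy": 0.034, "dz": 0, "roll": 1, "fingers": 1},
    {"dx": -0.077, "dy": 0.034, "dz": 0, "roll": 1, "fingers": 1},
    {"dx": -0.077, "dy": 0.034, "dz": 0, "roll": 1, "fingers": 1},
    {"dx": -0.077, "dy": 0.034, "dz": 0, "roll": 1, "fingers": 1},
    {"dx": -0.077, "dy": 0.034, "dz": 0, "roll": 1, "fingers": 1},
  ],
)

```text
time: 8.72
tool_pos: [0.4894, 0.157, 0.0998]
tcp_rot: [3.029, 0.831, 0.006]
wrist_force: [2.7, 1.1, 1.1]
width: 0.005
```

```bash
python3 look.py; python3 - <<'E'
from h import *
a=topdown(dict(np.load("sideL.npz")),[.447,.184],.084); b=topdown(dict(np.load("wristL.npz")),[.447,.184],.084)
cv2.imwrite("pics/top2.png",np.hstack([a,b]))
E
```

```text
t 8.72 tcp [0.4894 0.157  0.0998] phi 30.7 q6 1.3 w 0.0 F [2.7 1.1 1.1]
finger rel axis in tool (mm): x,y [22.7 44.9]
scene [322 176   5  11  42] [0.4703 0.1529 0.101 ] ang -53.2
side [305 202   7  12  62] [0.4738 0.1472 0.101 ] ang -53.9
```

View pics/top2.png

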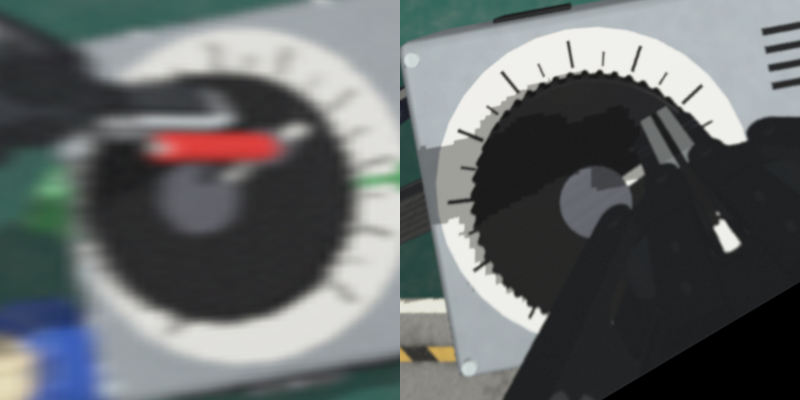

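The side view (left half) shows the index tip at about (305,130) from the hub at (200,200), so about -55°. The green line is at about row 180. I'll push another 22° and then measure the index against the target.

Emit:
play_rows(
  rows=[
    {"dx": -0.077, "dy": 0.036, "dz": 0, "roll": 1, "fingers": 1},
    {"dx": -0.077, "dy": 0.036, "dz": 0, "roll": 1, "fingers": 1},
    {"dx": -0.077, "dy": 0.036, "dz": 0, "roll": 1, "fingers": 1},
    {"dx": -0.077, "dy": 0.036, "dz": 0, "roll": 1, "fingers": 1},
    {"dx": -0.077, "dy": 0.036, "dz": 0, "roll": 1, "fingers": 1},
    {"dx": 0, "dy": 0, "dz": 0, "roll": 0, "fingers": 1},
  ],
)

```text
time: 9.37
tool_pos: [0.4769, 0.1441, 0.0991]
tcp_rot: [3.128, 0.296, 0.002]
wrist_force: [1.2, -0.3, 1.0]
width: 0.002
```

```bash
cat > meas.py <<'E'
from h import *
ax=np.array([.447,.184])
for n in("side","scene"):
    c=dict(np.load(n+"L.npz"));H=hsv(c).astype(int);h,s,v=H[...,0],H[...,1],H[...,2]
    for nm,z,f,r0,r1 in(("green",.072,(h>45)&(h<80)&(s>80),.06,.1),("white",.084,(s<60)&(v>120),.048,.060)):
        for i in [0]:
            vs,us=np.nonzero(f); P=np.array([ray(c,a,b,z)[:2] for a,b in zip(us,vs)])-ax
            r=np.hypot(*P.T);an=np.degrees(np.arctan2(P[:,1],P[:,0])); k=(r>r0)&(r<r1)&(an<-40)&(an>-120)
            print(n,nm,k.sum(),"ang",an[k].mean().round(1) if k.any() else "", an[k].round(0)[:20] if nm=="white" else "")
E
python3 look.py; python3 meas.py; python3 - <<'E'
from h import *
a=topdown(dict(np.load("sideL.npz")),[.447,.164],.084,.1); b=topdown(dict(np.load("sceneL.npz")),[.447,.164],.084)
cv2.imwrite("pics/top3.png",np.hstack([a,b]))
E
```

```text
t 9.37 tcp [0.4769 0.1441 0.0991] phi 10.8 q6 1.63 w 0.0 F [ 1.2 -0.3  1. ]
finger rel axis in tool (mm): x,y [21.9 44.8]
scene [328 176   4  11  42] [0.4569 0.1457 0.101 ] ang -75.5
side [300 204   6  12  59] [0.4602 0.1398 0.101 ] ang -73.4
side green 11 ang -81.2 
side white 7 ang -72.1 [-70. -74. -72. -69. -75. -73. -71.]
scene green 6 ang -83.8 
scene white 24 ang -74.0 [ -53.  -56.  -58.  -61.  -64.  -66.  -40.  -43.  -45.  -47.  -50.  -53.
  -55.  -82.  -85.  -87.  -94.  -96.  -98. -103.]
```

View pics/top3.png

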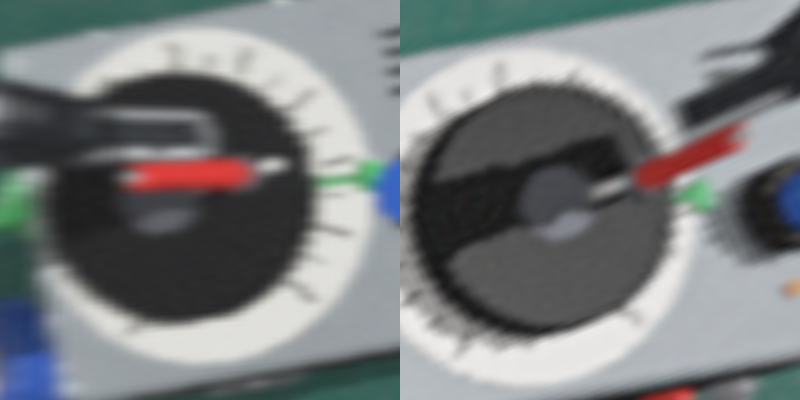

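The side and scene views agree that the index, at about -74°, is roughly 8.7° short of the green line. I'll push that much, then measure.

Emit:
play_rows(
  rows=[
    {"dx": -0.055, "dy": 0.026, "dz": 0, "roll": 0.72, "fingers": 1},
    {"dx": -0.055, "dy": 0.026, "dz": 0, "roll": 0.72, "fingers": 1},
    {"dx": -0.055, "dy": 0.026, "dz": 0, "roll": 0.72, "fingers": 1},
    {"dx": 0, "dy": 0, "dz": 0, "roll": 0, "fingers": 1},
  ],
)

```text
time: 9.85
tool_pos: [0.4703, 0.1401, 0.0985]
tcp_rot: [3.141, 0.059, 0.0]
wrist_force: [1.0, 0.1, 1.2]
width: 0.001
```

```bash
python3 look.py; python3 meas.py
```

```text
t 9.85 tcp [0.4703 0.1401 0.0985] phi 2.1 q6 1.77 w 0.0 F [1.  0.1 1.2]
finger rel axis in tool (mm): x,y [21.7 44.8]
scene [330 176   5  11  41] [0.4496 0.1458 0.101 ] ang -86.1
side [297 205   7  11  62] [0.4535 0.1384 0.101 ] ang -81.9
side green 10 ang -81.1 
side white 6 ang -80.9 [-82. -79. -83. -80. -78. -83.]
scene green 6 ang -83.8 
scene white 23 ang -71.9 [ -53.  -56.  -58.  -61.  -64.  -66.  -69.  -71.  -40.  -43.  -45.  -47.
  -50.  -53.  -55.  -87.  -96.  -98. -103. -105.]
```

Aligned within about 1° in the side view. I'll back off from the pin, rise, and check from above.

Emit:
play_rows(
  rows=[
    {"dx": 0.2, "dy": 0, "dz": 0, "roll": 0, "fingers": 1},
    {"dx": 0.6, "dy": 0, "dz": 0, "roll": 0, "fingers": 1},
    {"dx": 0.2, "dy": 0, "dz": -0.6, "roll": 0, "fingers": 1},
    {"dx": 0, "dy": 0, "dz": -0.8, "roll": 0, "fingers": 1},
    {"dx": 0, "dy": 0, "dz": -0.8, "roll": 0, "fingers": 1},
    {"dx": 0, "dy": 0, "dz": -0.6, "roll": 0, "fingers": 1},
    {"dx": -0.9, "dy": 0, "dz": 0, "roll": 0, "fingers": 1},
    {"dx": -0.9, "dy": 0, "dz": 0, "roll": 0, "fingers": 1},
    {"dx": -0.9, "dy": 0, "dz": 0, "roll": 0, "fingers": 1},
    {"dx": 0, "dy": 0, "dz": 0, "roll": 0, "fingers": 1},
  ],
)

```text
time: 10.83
tool_pos: [0.3959, 0.1368, 0.2085]
tcp_rot: [3.14, 0.06, -0.011]
wrist_force: [-0.0, 0.3, -0.8]
width: 0.0
```

```bash
python3 look.py; python3 meas.py; python3 - <<'E'
from h import *
c=dict(np.load("wristL.npz")); print(proj(c,[.447,.184,.084]),proj(c,[.449,.0545,.09]))
cv2.imwrite("pics/top4.png",np.hstack([topdown(c,[.447,.16],.072,.1),topdown(dict(np.load("sideL.npz")),[.447,.16],.072,.1)]))
E
```

```text
t 10.83 tcp [0.3959 0.1368 0.2085] phi 2.2 q6 1.8 w 0.0 F [-0.   0.3 -0.8]
finger rel axis in tool (mm): x,y [-52.8  45.2]
scene [330 177   5  10  37] [0.4488 0.1472 0.101 ] ang -87.1
side [297 204   7  12  66] [0.4545 0.1386 0.101 ] ang -80.6
wrist [309 134  19  21 229] [0.4512 0.1424 0.101 ] ang -84.2
side green 10 ang -81.1 
side white 6 ang -80.9 [-82. -79. -83. -80. -78. -83.]
scene green 7 ang -83.9 
scene white 23 ang -71.9 [ -53.  -56.  -58.  -61.  -64.  -66.  -69.  -71.  -40.  -43.  -45.  -47.
  -50.  -53.  -55.  -87.  -96.  -98. -103. -105.]
[270.04074071 145.30711537] [422.35217281 149.4608585 ]
```

View pics/top4.png

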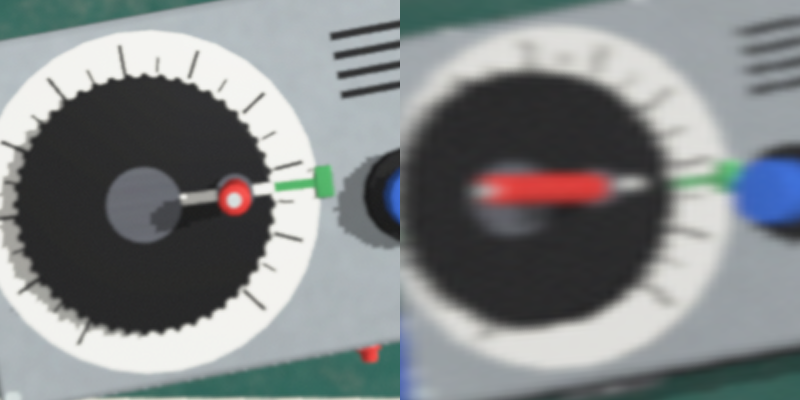

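The rectified wrist view shows the index line running straight into the green line, with the pin at (235,197) and the green line at (295,186). Next is the button position.

```bash
python3 - <<'E'
from workcell import bot
from h import *
c=dict(np.load("wristL.npz"));H=hsv(c).astype(int);h,s=H[...,0],H[...,1]
b=((h>100)&(h<125)&(s>130)).astype(np.uint8);k,L,S,ce=cv2.connectedComponentsWithStats(b)
s_,R=st(bot)
for i in range(1,k):
    P=ray(c,*ce[i],.09)
    if S[i,4]>200 and np.hypot(P[0]-.449,P[1]-.0545)<.03:
        Z=np.median(c["depth"][L==i]);u,w=ce[i];Q=c["R"].T@(np.array([(u-c["cx"])/c["fx"]*Z,(w-c["cy"])/c["fy"]*Z,Z])-c["t"])
        print(S[i],P,Q); go(R,s_["tool_pos"],[P[0],P[1],.115])
E
```

```text
t 10.98 tcp [0.4027 0.1378 0.2106] phi 2.1 q6 1.8 w -0.0 F [ 1.2  0.2 -0.4]
[ 401  128   41   39 1255] [0.45077353 0.05576717 0.09      ] [0.45084827 0.05600972 0.09075301]
tool move/0.04: [1.12 2.09 2.39]
```

Emit:
play_rows(
  rows=[
    {"dx": 0.28, "dy": 0.52, "dz": 0, "roll": 0, "fingers": 1},
    {"dx": 0.28, "dy": 0.52, "dz": 0, "roll": 0, "fingers": 1},
    {"dx": 0.28, "dy": 0.52, "dz": 0, "roll": 0, "fingers": 1},
    {"dx": 0.28, "dy": 0.52, "dz": 0, "roll": 0, "fingers": 1},
    {"dx": 0, "dy": 0, "dz": 0.7, "roll": 0, "fingers": 1},
    {"dx": 0, "dy": 0, "dz": 0.8, "roll": 0, "fingers": 1},
    {"dx": 0, "dy": 0, "dz": 0.7, "roll": 0, "fingers": 1},
    {"dx": 0, "dy": 0, "dz": 0.45, "roll": 0, "fingers": 1},
    {"dx": 0, "dy": 0, "dz": 0, "roll": 0, "fingers": 1},
    {"dx": 0, "dy": 0, "dz": 0, "roll": 0, "fingers": 1},
  ],
)

```text
time: 11.82
tool_pos: [0.4504, 0.0558, 0.1035]
tcp_rot: [3.141, 0.057, -0.005]
wrist_force: [0.1, 0.5, 1.0]
width: 0.003
```

Emit:
play_rows(
  rows=[
    {"dx": 0, "dy": 0, "dz": 0.1, "roll": 0, "fingers": 1},
    {"dx": 0, "dy": 0, "dz": 0.1, "roll": 0, "fingers": 1},
    {"dx": 0, "dy": 0, "dz": 0.1, "roll": 0, "fingers": 1},
    {"dx": 0, "dy": 0, "dz": 0.05, "roll": 0, "fingers": 1},
    {"dx": 0, "dy": 0, "dz": 0.05, "roll": 0, "fingers": 1},
    {"dx": 0, "dy": 0, "dz": 0, "roll": 0, "fingers": 1},
  ],
)

```text
time: 12.32
tool_pos: [0.451, 0.0562, 0.0891]
tcp_rot: [-3.141, -0.057, -0.003]
wrist_force: [0.1, 0.3, 3.3]
width: 0.002
```

Emit:
play_rows(
  rows=[
    {"dx": 0, "dy": 0, "dz": 0.05, "roll": 0, "fingers": 1},
    {"dx": 0, "dy": 0, "dz": 0.05, "roll": 0, "fingers": 1},
    {"dx": 0, "dy": 0, "dz": 0.03, "roll": 0, "fingers": 1},
    {"dx": 0, "dy": 0, "dz": 0, "roll": 0, "fingers": 1},
  ],
)

```text
time: 12.65
tool_pos: [0.4512, 0.0562, 0.0858]
tcp_rot: [-3.141, -0.057, -0.002]
wrist_force: [-5.3, -1.4, 18.5]
width: 0.001
```

The force jumped from 3.3 to 18.5 N as the finger stopped about 6 mm below the button's rest height, so the button has bottomed. I'll release and check.

Emit:
play_rows(
  rows=[
    {"dx": 0, "dy": 0, "dz": 0, "roll": 0, "fingers": 1},
    {"dx": 0, "dy": 0, "dz": -0.2, "roll": 0, "fingers": 1},
    {"dx": 0, "dy": 0, "dz": -0.6, "roll": 0, "fingers": 1},
    {"dx": 0, "dy": 0, "dz": -0.8, "roll": 0, "fingers": 1},
    {"dx": 0, "dy": 0, "dz": -0.8, "roll": 0, "fingers": 1},
    {"dx": -0.6, "dy": 0, "dz": -0.6, "roll": 0, "fingers": 1},
    {"dx": -0.6, "dy": 0, "dz": 0, "roll": 0, "fingers": 1},
    {"dx": 0, "dy": 0, "dz": 0, "roll": 0, "fingers": 1},
    {"dx": 0, "dy": 0, "dz": 0, "roll": 0, "fingers": 1},
  ],
)

```text
time: 13.4
tool_pos: [0.4013, 0.0544, 0.2031]
tcp_rot: [-3.141, -0.057, -0.001]
wrist_force: [-0.0, 0.3, -0.6]
width: -0.0
```

```bash
python3 look.py; python3 meas.py; python3 - <<'E'
from h import *
c=dict(np.load("wristL.npz"));H=hsv(c).astype(int);h,s=H[...,0],H[...,1]
k,L,S,ce=cv2.connectedComponentsWithStats(((h>100)&(h<125)&(s>130)).astype(np.uint8))
for i in range(1,k):
    if S[i,4]>200:
        Z=np.median(c["depth"][L==i]);u,w=ce[i];print("blue",c["R"].T@(np.array([(u-c["cx"])/c["fx"]*Z,(w-c["cy"])/c["fy"]*Z,Z])-c["t"]))
cv2.imwrite("pics/w5.png",c["pixels"][:,:,::-1])
E
```

```text
t 13.4 tcp [0.4013 0.0544 0.2031] phi 2.1 q6 1.61 w -0.0 F [-0.   0.3 -0.6]
finger rel axis in tool (mm): x,y [-50.4 127.9]
scene [330 176   5  11  38] [0.4492 0.1466 0.101 ] ang -86.7
side [297 204   7  12  64] [0.4545 0.1384 0.101 ] ang -80.6
wrist [195 132  31  21 426] [0.452  0.1428 0.101 ] ang -83.1
side green 10 ang -81.1 
side white 6 ang -80.9 [-82. -79. -83. -80. -78. -83.]
scene green 7 ang -83.9 
scene white 23 ang -71.9 [ -53.  -56.  -58.  -61.  -64.  -66.  -69.  -71.  -40.  -43.  -45.  -47.
  -50.  -53.  -55.  -87.  -96.  -98. -103. -105.]
blue [0.4507692  0.05477246 0.09096807]
blue [0.35079295 0.37997539 0.01559279]
```

View pics/w5.png

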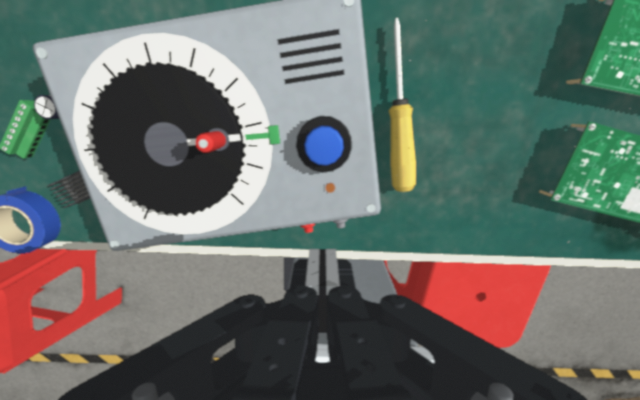

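The index is still on the green line, with the button back up at (323,146) and the bystanders in place. The finger's corners reach slightly past the button edge, so I'll check the housing height to be sure the press bottomed on the button itself.

```bash
python3 - <<'E'
from h import *
c=dict(np.load("wristL.npz"))
v,u=np.mgrid[115:178,292:356];Z=c["depth"][115:178,292:356]
P=(np.stack([(u-c["cx"])/c["fx"]*Z,(v-c["cy"])/c["fy"]*Z,Z],-1)-c["t"])@c["R"]
r=np.hypot(P[...,0]-.4507,P[...,1]-.0552)*1000
for a in range(0,34,2):
    k=(r>=a)&(r<a+2); print(a,k.sum(),P[...,2][k].mean().round(4))
E
```

```text
0 19 0.0913
2 57 0.0915
4 97 0.0914
6 134 0.0914
8 177 0.0913
10 204 0.0915
12 255 0.0913
14 263 0.0884
16 242 0.0821
18 346 0.0814
20 357 0.0813
22 354 0.0791
24 243 0.0705
26 367 0.0867
28 307 0.0694
30 243 0.0694
32 157 0.0694
```

The housing top is at 81.5 mm, below the lowest fingertip height of 85.8 mm, so the press did bottom on the button itself.

```bash
python3 -c "
from workcell import bot
print(bot.finish_job())"
```

```text
the job is handed in; nothing more can be done
None
```

The dial is set on the green line, the blue button has been pressed and has come back up, and the job is handed in. It reported no verdict. The last clock reading was 13.4 s of the 42 s allowed.

- **Dial:** With the gripper shut, I pushed the pin clockwise by about 150°. The wrist force I read during the push stayed under about 4 N. In the side view the index measured -80.9° against -81.1° for the green line. The wrist view agreed to within about 1° (pin -83.1°, target -83.9°).
- **Disagreement:** The scene camera put the pin about 3° past the target (-86.7° against -83.9°). That is still inside the 5.5° tolerance, and I put it down to pixel coarseness.
- **Button:** The fingertip stopped 5 to 6 mm below the button's rest height. The force rose to 18.5 N, where about 5 N presses it fully. The housing top is lower than that point, so the finger was on the button and not the housing. Afterwards the button top measured 91 mm, the same as before the press.
- **Surroundings:** In the last wrist picture the bystanders look undisturbed by eye; I did not measure them. The arm was clear of everything.
- **Refused and off-course moves:** My first two move calls were refused because fields were missing. One transit move went off to the side of where I meant it to go. Neither touched anything.

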